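Check the depth of a machined slot with a sprung depth gauge

TASK

Take the yellow depth gauge from its stand, feel with its sprung pin for the slot in the clamped aluminium block and push it gently, never harder than about 40 N, until the steel foot sits flat on the block near the middle of the slot. Let go, leave the gauge standing seated there and read the depth; then press the green button fully if the slot is deeper than 10 mm, or the red one if it is shallower. Do not press the wrong button, press none before the gauge is seated, and leave the other things on the bench where they are.

Things in the scene. Friction and masses are not known exactly. Their poses are not given: they have to be found in the camera images.
- gauge: Depth gauge, 0.27 to 0.38 kg, in the stand at the start. Origin: centre of the underside of its steel foot, z up. Foot 60 mm along x, 44 mm along y, 9 mm high; on it an upright yellow body 24 x 24 mm, from 9 to 70 mm above the underside; grip it there from above. On its axis a 5 mm steel pin with a flat end juts 17 mm below the foot.
- red_top (a point): Centre of the top of the pin's red upper end (9 mm diameter), on the gauge's axis over the yellow part: 72 mm above the foot's underside when the pin is fully out, rising as the pin is pushed in, to 89 mm when flush. Red height seen above the yellow body + depth of the pin under the foot = 19 mm.
- probe (a joint): How far the pin is pushed in: 0 = fully out, 0.017 m = flush with the foot. With the foot flat on the block, depth = 17 mm minus this, good to 1 mm. Spring and friction resist: 6 N to start it moving in, 7 N at the end, more than the gauge's weight, so the gauge must be pushed down; once seated it stays when released. Lifted free, the pin comes out again by itself with about 1 N.
- fixture: Fixed blue base plate 140 mm (x) x 220 mm (y) x 10 mm; on it is clamped an aluminium block 100 (x) x 170 (y) x 34 mm. Origin: centre of the plate's underside, z up. A dark clamp at each end of the block (beyond 74 mm from the centre in y) stands 13 mm above it. The gauge's foot goes across the slot: gauge x along fixture x, either way round.
- block_top (a point): Point 44 mm above the fixture's origin, level with the block's flat top. In that face is a blind slot, 7.5 mm wide (fixture x), 26 mm long (y), 5 to 15 mm deep, centred here along y; but the block was clamped by hand, so across, in x, the slot lies anywhere up to 16 mm to either side. Its floor may have a step: the reading of the gauge as it is left seated counts.
- stand: Fixed green gauge stand, base 90 x 60 mm, origin at the centre of its underside; its top, on which the gauge's foot rests, is 32 mm up. A 20 mm wide gap through it along y takes the pin; gauge x lies along stand x, about.
- pass_button_top (a point): Centre of the top of the green button (deeper than 10 mm), 32 mm diameter, in a grey housing; pressed straight down.
- pass_button (a joint): Travel of the green button: 0 = up, 0.006 m = fully down, spring-loaded, about 5 N at the bottom.
- rework_button_top (a point): Centre of the top of the red button (shallower than 10 mm), same make as the green one.
- rework_button (a joint): Travel of the red button: 0 = up, 0.006 m = fully down, spring-loaded, about 5 N at the bottom.
- screwdriver: screwdriver lying near the far edge, about 200 mm long; leave alone
- screw_jar: closed jar of 60 mm diameter, 80 mm high; leave alone
- lens_cell: flat brass ring of 50 mm diameter, 14 mm high; leave alone
- key_bar: small steel bar 50 x 9 x 12 mm lying on the bench; leave alone
- clamp_nut: dark steel knurled nut, 36 mm diameter, 30 mm high; leave alone
- parts_carton: closed cardboard box 80 x 110 x 60 mm; leave alone
- pen_mug: blue mug, 76 mm diameter, 90 mm high; leave alone

How it is judged:
By the outcome, as a careful person would: the job done as asked, in the order asked, and still so for the second after the job is handed in, with the robot touching nothing.
It also fails if it takes over 67 s, if anything falls off the work surface, if the arm or the gripper's body presses on something with over 40 N, if the wrist force passes 120 N, or if a joint passes its speed limit or range.

ROBOT

A 7-joint arm with a two-finger parallel gripper is mounted at the origin on the work surface. World frame = base frame: x ahead of the robot, y to its left, z up, the work surface at z = 0. Lengths are in m, angles in degrees, forces in N, time in s.
With the tool pointing down it reaches from about 0.375 to 0.925 m from the base axis. Payload 3.1 kg.
Tool frame: the origin (TCP) lies at the centre of the arm's flange, where the gripper is bolted on; the fingertips stand 173 mm ahead of it and the grasp point (between the pads) lies 155 mm ahead of it (ctrl.grasp_offset is the distance from the TCP to the grasp point, in m); z points along the fingers, y is the line along which they close (so a half turn about z gives the same grasp; the last joint's range is limited). The gripper opens to 85 mm and grips with 20 to 120 N. Pads are 22 mm wide; open, the fingers measure 114 mm over their backs; the gripper's body (76 mm by 85 mm) begins 54 mm behind the grasp point. The pads swing forward as they close: fully open they stand 13 mm farther back than shut.
Start: joints at [58.052, 21.939, 2.515, 91.553, -1.026, 66.532, -2.859], TCP at [0.288, -0.582, 0.405] pointing down, gripper open.
Joint ranges: [-149.38, 149.38], [-23.57, 123.04], [-84.95, 90], [0, 143.3], [-89.99, 269.99], [3.08, 112.72], [-163.45, 163.45]. Speed limits (degrees/s): [159.86, 159.86, 180, 180, 180, 180, 180].

INTERFACE

Orientations are given as a 3x3 rotation matrix whose columns are the frame's x, y, z axes.
In Python, from station import ctrl, viewer gives the robot as it stands. The module is installed in compiled form; this text tells all that it offers.
- The arm moves only by the shell command python3 -m creep 'ROWS'. ROWS is JSON, a list of rows, each a list of 7 numbers: the turn, a rotation vector about the tool's x, y, z in units of 10 degrees (1.0 is 10 degrees), then the shift along the tool's x, y, z in cm, then the opening, from -1 (shut) to 1 (fully open). In form: [[rx, ry, rz, dx, dy, dz, hand], ...]. A call has 1 to 8 rows; each row shifts and turns the commanded pose from where the row before left it, along the tool's axes as they then stand; what a row does not reach is not made up. A row lasts 1/8 s, in which the tool goes at most 62.5 mm and 10.7 degrees, less where a joint would pass 70% of its speed; a pose out of reach is approached as far as the arm can. A call is refused whole if a number of a shift passes 6.25 or a number of a turn 1, either way. A call with a gripper value outside its range is refused whole. The fingers move at their own pace and stop on an object; the grip force is fixed at half the most. Time passes only in rows, so rows that do not move let the fingers close. It gives the time, the measured TCP pose, the force, the opening and the grip force at its end, in the units of the state.
- ctrl.state(): the state, without advancing time (a new reading comes with each control period).
- viewer.capture(name): name is "scene" or "top"; returns (picture, depth): 384x512x3 uint8, red, green, blue; 384x512 float32, m along the optical axis (not along the pixel's ray), 0 where there is no reading.
- viewer.calibration(name): a dict with "K" (3x3 intrinsics, pixels), "origin" and "orientation" of the camera in the world. Camera axes: x right, y up, looking along -z (the intrinsics and any distortion apply to the point x, -y, -z); pixel columns grow to the right and rows downward; lengths in m; the calibration is good to about 2 mm. A picture is of the moment at which its call begins. calibration takes no time and is no camera call.
- ctrl.sign_off(): hands the job in; it is judged then, once.
The state is a dict: "time_s": time; "joint_pos": joint angles; "joint_velocities": joint speeds; "effort": joint torques, N m; "tcp_pos": TCP position; "orientation": TCP orientation; "force": force on the tool from outside, world axes, zero at the start; "wrist_torque": the same for the moment, N m; "grip_width": finger opening in m; "grasp_force": force on a finger pad.
Only numpy, scipy, OpenCV 4.12 (cv2) and the standard library are available. Lean on these libraries where they do the work, as an engineer would, in place of code of your own. Each camera call takes 0.05 s, during which the arm holds its last target. There are 200 camera calls.

## Working session

There is one attempt and no reset: what is moved stays moved. The work goes in short steps, Python scripts to look and compute and a shell command to move; the robot and the scene stay as the last step left them, time stands still between calls to the robot, and variables do not carry over. Pictures are saved under pics/ and viewed, at most 10 in all, crops included, and the job is handed in when it is done.

```bash
mkdir -p pics
cat > h.py <<'E'
import numpy as np, cv2
from station import ctrl, viewer
def cap(n,f,crop=None,s=1):
    p,d=viewer.capture(n); np.savez('pics/'+f+'.npz',p=p,d=d)
    save(p,f,crop,s); return p,d
def save(p,f,crop=None,s=1):
    q=p[...,::-1]
    if crop: a,b,c,e=crop; q=q[b:e,a:c]
    cv2.imwrite('pics/'+f+'.png',cv2.resize(q,None,fx=s,fy=s,interpolation=cv2.INTER_CUBIC))
def w(n,d,u,v,z=None):
    c=viewer.calibration(n);K=np.array(c['K']);R=np.array(c['orientation']);o=np.array(c['origin'])
    r=np.array([(u-K[0,2])/K[0,0],-(v-K[1,2])/K[1,1],-1.])
    if z is None: return o+R@(r*d[int(round(v)),int(round(u))])
    q=R@r; return o+q*(z-o[2])/q[2]
E
python3 - <<'E'
from h import *
np.set_printoptions(precision=4,suppress=True)
for n in('scene','top'):
    cap(n,n+'0',None,1.5); c=viewer.calibration(n);print({k:(np.array(v) if not isinstance(v,str) else v) for k,v in c.items()})
s=ctrl.state();print(s['time_s'],s['tcp_pos'],np.array(s['orientation']),ctrl.grasp_offset)
E
```

```text
{'K': array([[362.8893,   0.    , 256.8898],
       [  0.    , 362.8893, 190.779 ],
       [  0.    ,   0.    ,   1.    ]]), 'origin': array([ 1.0261, -0.3452,  0.7357]), 'orientation': array([[ 0.6749, -0.5411,  0.5017],
       [ 0.7376,  0.4751, -0.4798],
       [ 0.0212,  0.6939,  0.7198]])}
{'K': array([[465.3245,   0.    , 254.0269],
       [  0.    , 465.3245, 194.8013],
       [  0.    ,   0.    ,   1.    ]]), 'origin': array([0.4257, 0.0859, 1.3637]), 'orientation': array([[ 0.0127,  0.9942, -0.1072],
       [-0.9999,  0.0138,  0.01  ],
       [ 0.0114,  0.1071,  0.9942]])}
0.1 [ 0.2883 -0.5821  0.4034] [[ 0.8961  0.4438 -0.0012]
 [ 0.4438 -0.8961  0.0021]
 [-0.0001 -0.0024 -1.    ]] 0.1547
```

View pics/scene0.png

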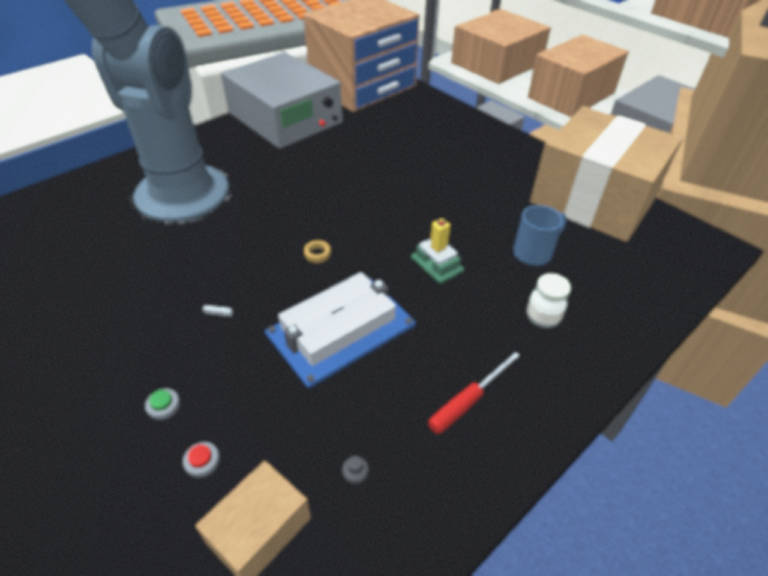

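View pics/top0.png

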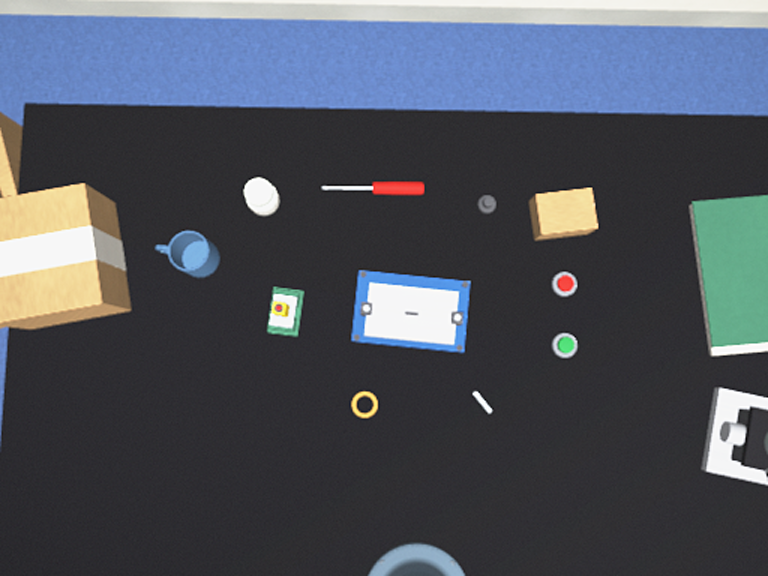

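The scene view shows the gauge in its stand at about (440,240), the fixture at (340,325) and the buttons at (160,400) and (200,458). In the top view (1.5x) the gauge is at (281,309), the slot at (411,313), green at (565,345) and red at (565,284).

Run:
```python
from h import *
z=np.load('pics/top0.npz');p,d=z['p'],z['d']
a=cv2.resize(p[180:232,165:217],None,fx=8,fy=8,interpolation=cv2.INTER_CUBIC)
b=cv2.resize(p[172:242,228:320],None,fx=6,fy=6,interpolation=cv2.INTER_CUBIC)
c=np.zeros((850,560,3),np.uint8);c[:416,:416]=a;c[425:845,:552]=b
# side by side
c=np.zeros((420,800,3),np.uint8)
a=cv2.resize(a,(240,240));c[:240,:240]=a;c[:420,246:798]=b
cv2.imwrite('pics/c1.png',c[...,::-1])
```

```text
(no output)
```

View pics/c1.png

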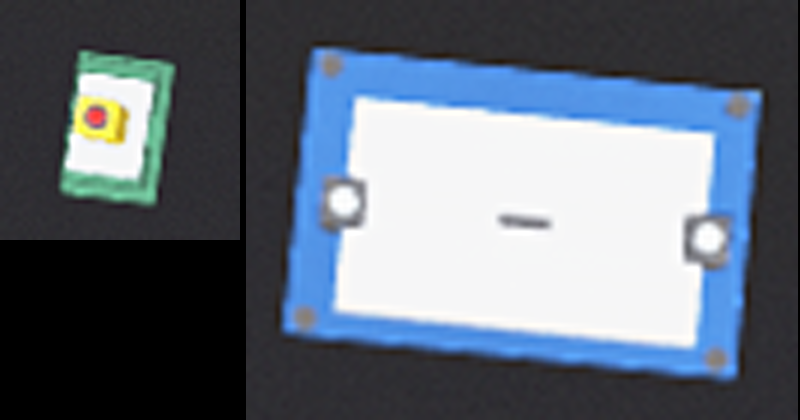

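Crop: the red pin end is at (97,117) on the left part. The foot corners are about (82,72),(155,82),(142,182),(66,170). On the right, the plate corners are (313,48),(761,93),(738,378),(284,331), and the slot runs from (499,217) to (551,224).

```bash
cat > m.py <<'E'
from h import *
np.set_printoptions(precision=4,suppress=True)
L=lambda u,v,z:w('top',None,165+u*52/240-.4,180+v*52/240-.4,z)
R=lambda u,v,z:w('top',None,228+(u-246)/6-.4,172+v/6-.4,z)
ang=lambda a:np.degrees(np.arctan2(a[1],a[0]))
print('red',L(97,117,.104))
f=[L(*c,.041) for c in((82,72),(155,82),(142,182),(66,170))];print('foot',f,np.mean(f,0),ang(f[0]-f[3]),ang(f[1]-f[2]),ang(f[0]-f[1])-90,ang(f[3]-f[2])-90)
y=[L(*c,.102) for c in((80,97),(118,102),(114,136),(76,135))]
print('y',np.mean(y,0))
p=[R(*c,.01) for c in((313,48),(761,93),(738,378),(284,331))];c=np.mean(p,0);print('plate',p,c)
print([ang(p[0]-p[3]),ang(p[1]-p[2]),ang(p[0]-p[1])-90,ang(p[3]-p[2])-90])
s=[R(*c,.044) for c in((499,217),(551,224))];print('slot',s,np.mean(s,0))
b=[R(*c,.044) for c in((356,97),(714,132),(695,346),(334,312))];print('block',np.mean(b,0))
for n,u,v in(('green',565,345),('red',565,284),):
    z=np.load('pics/top0.npz')['d'];q=w('top',z,u/1.5,v/1.5);print(n,q)
z=np.load('pics/top0.npz')['d']
print('depth red',w('top',z,185.6,205), 'block',w('top',z,262,205),w('top',z,280,215))
E
python3 m.py
```

```text
red [0.5313 0.2584 0.104 ]
foot [array([0.5644, 0.2771, 0.041 ]), array([0.5588, 0.2318, 0.041 ]), array([0.4968, 0.2382, 0.041 ]), array([0.5036, 0.2851, 0.041 ])] [0.5309 0.2581 0.041 ] -7.557311841313651 -5.908804609584924 -7.045418495588379 -8.20663657509408
y [0.5312 0.2586 0.102 ]
plate [array([0.6159, 0.1176, 0.01  ]), array([ 0.5968, -0.1018,  0.01  ]), array([ 0.4577, -0.0906,  0.01  ]), array([0.4775, 0.1294, 0.01  ])] [0.537  0.0137 0.01  ]
[np.float64(-4.8698211466986425), np.float64(-4.6386512212716235), np.float64(-4.971939854500391), np.float64(-5.1501387490760635)]
slot [array([0.5315, 0.0274, 0.044 ]), array([0.5285, 0.0027, 0.044 ])] [0.53  0.015 0.044]
block [0.5297 0.0151 0.044 ]
green [ 0.4733 -0.2838  0.0181]
red [ 0.5906 -0.2828  0.0286]
depth red [0.5312 0.2585 0.1033] block [0.5392 0.0495 0.0435] [ 0.5111 -0.0017  0.0474]
```

```bash
cat > g.py <<'E'
# usage: g.py x y ztcp yaw -> deltas in tool axes (cm) from the present pose, turn in rz units
import sys; from h import *
x,y,z,yaw=map(float,sys.argv[1:5]); s=ctrl.state(); R=np.array(s['orientation']); t=np.array(s['tcp_pos'])
np.set_printoptions(precision=3,suppress=True)
a=np.radians(yaw);T=np.array([[np.cos(a),np.sin(a),0],[np.sin(a),-np.cos(a),0],[0,0,-1]])
print('t',s['time_s'],'tcp',t,'force',np.array(s['force']),'grip',s['grip_width'],s['grasp_force'],'yaw',np.degrees(np.arctan2(R[1,0],R[0,0])))
print('turn',cv2.Rodrigues(R.T@T)[0].ravel()*18/np.pi,'shift now cm',R.T@(np.array([x,y,z])-t)*100,'after turn',T.T@(np.array([x,y,z])-t)*100)
print('j',np.array(s['joint_pos']))
E
python3 -m creep '[[0,0,0.84,0,0,0,1],[0,0,0.84,0,0,0,1],[0,0,0.84,0,0,0,1],[0,0,0.84,0,0,0,1],[0,0,0,0,-3,0,1],[0,0,0,0,-3,0,1]]'; python3 g.py .531 .2583 .36 -7.2
```

```text
time_s: 0.85
tcp_pos: [0.2958, -0.5222, 0.4038]
orientation: [[0.992, -0.127, -0.001], [-0.127, -0.992, 0.001], [-0.001, -0.001, -1.0]]
force: [0.3, -0.4, 0.1]
grip_width: 0.0848
grasp_force: 0.0
t 0.85 tcp [ 0.296 -0.522  0.404] force [ 0.348 -0.412  0.138] grip 0.08482339649251062 0.0 yaw -7.299860588238732
turn [-0.006  0.006 -0.01 ] shift now cm [ 13.414 -80.405   4.45 ] after turn [ 13.549 -80.386   4.379]
j [ 50.592  16.656   7.104  98.967  -2.239  64.602 -38.936]
```

Tracks well. Going over the stand in 5 cm rows.

```bash
python3 -m creep '[[0,0,0,1.5,-5,0,1],[0,0,0,1.5,-5,0,1],[0,0,0,1.5,-5,0,1],[0,0,0,1.5,-5,0,1],[0,0,0,1.5,-5,0,1],[0,0,0,1.5,-5,0,1],[0,0,0,1.5,-5,0,1],[0,0,0,1.5,-5,0,1]]' >/dev/null; python3 -m creep '[[0,0,0,1,-5,0.5,1],[0,0,0,0.5,-5,0.5,1],[0,0,0,0,-5,0.5,1],[0,0,0,0,-5,0.5,1],[0,0,0,0,-5,0.5,1],[0,0,0,0,-5,0.5,1],[0,0,0,0,-5,0.5,1],[0,0,0,0,-5,0.5,1]]' >/dev/null; python3 g.py .531 .2583 .232 -7.2
```

```text
t 2.85 tcp [0.531 0.255 0.364] force [ 0.46  -0.503  0.98 ] grip 0.08558240338853641 0.0 yaw -7.275482970678669
turn [ 0.004  0.003 -0.008] shift now cm [-0.027 -0.357 13.197] after turn [-0.034 -0.349 13.198]
j [  -7.33    20.005  -26.822  101.311   10.161   61.127 -134.973]
```

```bash
python3 -m creep '[[0,0,0,0,-0.35,3,1],[0,0,0,0,0,4,1],[0,0,0,0,0,3,1],[0,0,0,0,0,2,1],[0,0,0,0,0,1.2,1],[0,0,0,0,0,0,1]]' ; python3 g.py .531 .2583 .232 -7.2
python3 - <<'E'
from h import *
cap('scene','s1',(230,90,370,230),4)
E
```

```text
time_s: 3.6
tcp_pos: [0.5313, 0.2569, 0.2322]
orientation: [[0.992, -0.126, -0.001], [-0.126, -0.992, -0.0], [-0.001, 0.0, -1.0]]
force: [-0.0, -0.2, -0.3]
grip_width: 0.0857
grasp_force: 0.0
t 3.6 tcp [0.531 0.257 0.232] force [-0.041 -0.164 -0.269] grip 0.08570997643192388 0.0 yaw -7.25826873010237
turn [ 0.003  0.005 -0.006] shift now cm [-0.05  -0.133  0.018] after turn [-0.05  -0.133  0.018]
j [ -10.108   29.73   -24.128  105.87    15.874   47.772 -139.452]
```

View pics/s1.png

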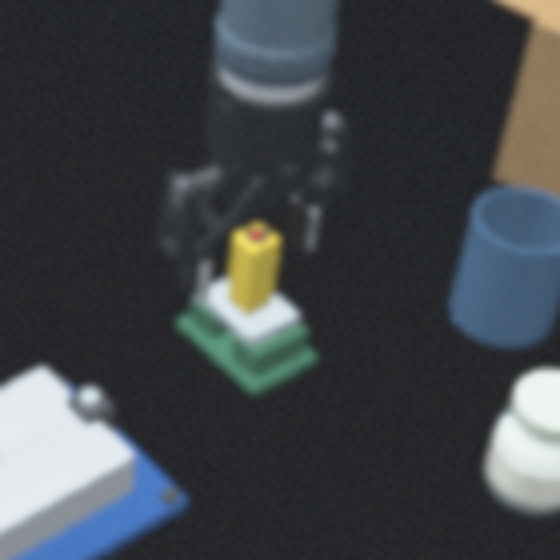

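The gauge body at (255,265) stands between the open fingers at about (205,270) and (313,230). Closing.

```bash
python3 -m creep '[[0,0,0,0,-0.13,0,0],[0,0,0,0,0,0,-0.6],[0,0,0,0,0,0,-1],[0,0,0,0,0,0,-1],[0,0,0,0,0,0,-1],[0,0,0,0,0,0,-1],[0,0,0,0,0,0,-1]]' ; python3 -m creep '[[0,0,0,0,0,-1,-1],[0,0,0,0,0,-2,-1],[0,0,0,0,0,-3,-1],[0,0,0,0,0,-3,-1],[0,0,0,0,0,0,-1]]';python3 g.py .530 .0143 .29 -4.9;  python3 - <<'E'
from h import *
cap('scene','s2',(230,60,370,200),4)
E
```

```text
time_s: 4.53
tcp_pos: [0.5319, 0.2588, 0.2334]
orientation: [[0.992, -0.126, 0.001], [-0.126, -0.992, 0.001], [0.001, -0.001, -1.0]]
force: [0.6, 1.6, 5.7]
grip_width: 0.0231
grasp_force: 59.8
time_s: 5.15
tcp_pos: [0.5326, 0.259, 0.3261]
orientation: [[0.992, -0.126, 0.006], [-0.126, -0.992, 0.003], [0.006, -0.004, -1.0]]
force: [0.5, 0.6, -3.0]
grip_width: 0.0233
grasp_force: 59.2
t 5.15 tcp [0.533 0.259 0.326] force [ 0.455  0.565 -3.014] grip 0.023309784949702365 59.1738885641098 yaw -7.266083066720169
turn [-0.02  -0.034 -0.237] shift now cm [ 2.813 24.319  3.546] after turn [ 1.828 24.402  3.615]
j [  -8.146   22.71   -26.412  102.761   11.91    56.867 -136.535]
```

View pics/s2.png

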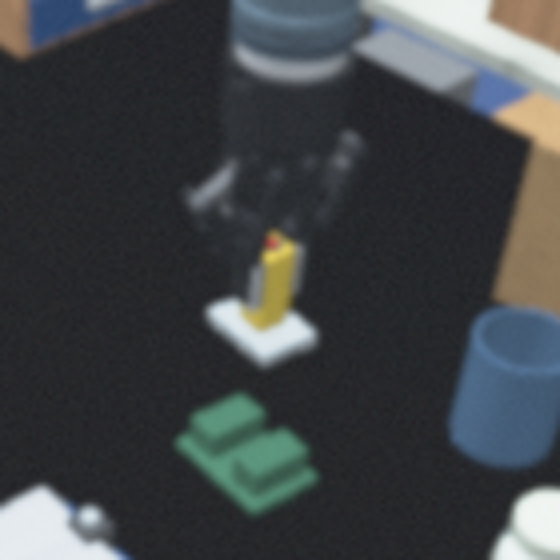

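The gauge is in the grip and lifted clear of the stand, upright, with the red end just showing at (272,240). Carrying it over the slot.

```bash
python3 -m creep '[[-0.02,-0.03,-0.24,0,1,0,-1],[0,0,0,0.3,3,0,-1],[0,0,0,0.4,4,0,-1],[0,0,0,0.4,4,0,-1],[0,0,0,0.4,4,0,-1],[0,0,0,0.3,4,0,-1],[0,0,0,0.1,3,0,-1],[0,0,0,0,1.4,0,-1]]' >/dev/null; python3 -m creep '[[0,0,0,0,0,1,-1],[0,0,0,0,0,2,-1],[0,0,0,0,0,1,-1],[0,0,0,0,0,0.6,-1],[0,0,0,0,0,0,-1],[0,0,0,0,0,0,-1]]' >/dev/null;python3 g.py .5307 .0143 .27 -4.9
```

```text
t 6.95 tcp [0.53  0.014 0.278] force [ 0.449  0.214 -3.366] grip 0.02353103019408572 59.40158128738403 yaw -4.83595705124329
turn [0.018 0.023 0.006] shift now cm [ 0.11  -0.064  0.79 ] after turn [ 0.106 -0.061  0.79 ]
j [  12.538   19.63   -21.237  113.056    9.415   49.209 -108.618]
```

```bash
python3 -m creep '[[0.02,0.02,0,0.1,-0.05,0.3,-1],[0,0,0,0,0,0.5,-1],[0,0,0,0,0,0,-1],[0,0,0,0,0,0,-1]]' >/dev/null;python3 g.py .5307 .0143 .265 -4.9
python3 - <<'E'
from h import *
cap('scene','s3',(175,170,285,260),7)
E
```

```text
t 7.45 tcp [0.53  0.014 0.269] force [-0.866 -0.494 -3.401] grip 0.023139860538474333 59.40176725387573 yaw -4.862364393725666
turn [-0.001  0.012  0.004] shift now cm [ 0.053 -0.05   0.426] after turn [ 0.052 -0.05   0.426]
j [  12.436   20.4    -21.115  113.303    9.673   48.087 -108.834]
```

View pics/s3.png

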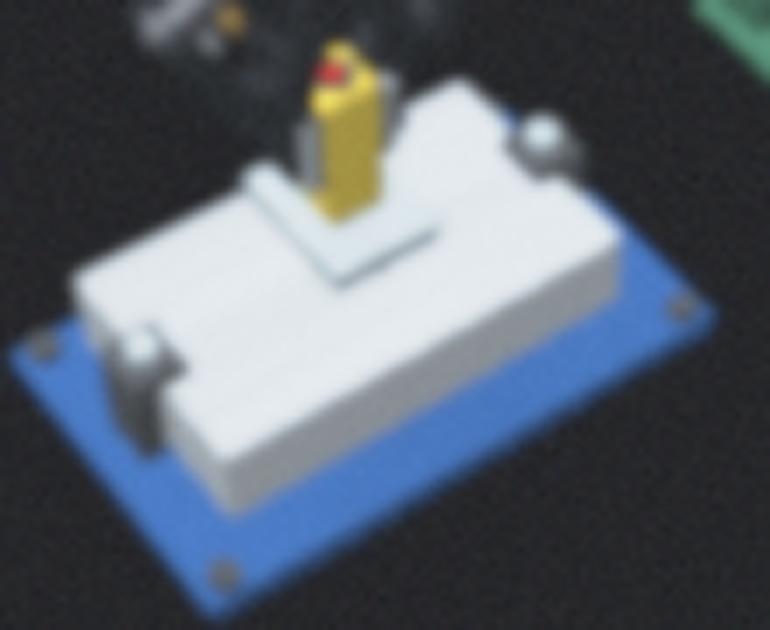

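The foot hangs above the block, yellow body at (345,150), and hides the slot. Feeling downwards.

```bash
python3 -m creep '[[0,0,0,0.05,-0.05,0.3,-1],[0,0,0,0,0,0.2,-1],[0,0,0,0,0,0.2,-1],[0,0,0,0,0,0,-1]]'|grep -E 'pos|force' ;python3 -m creep '[[0,0,0,0,0,0.15,-1],[0,0,0,0,0,0.15,-1],[0,0,0,0,0,0,-1]]'|grep -E 'pos|force'
```

```text
tcp_pos: [0.5306, 0.0144, 0.2621]
force: [-0.9, 0.7, -2.6]
grasp_force: 59.4
tcp_pos: [0.5306, 0.0144, 0.2592]
force: [-0.5, 0.4, -2.4]
grasp_force: 59.4
```

```bash
python3 -m creep '[[0,0,0,0,0,0.15,-1],[0,0,0,0,0,0.15,-1],[0,0,0,0,0,0,-1]]'|grep -E 'tcp_pos|^force' ;python3 -m creep '[[0,0,0,0,0,0.15,-1],[0,0,0,0,0,0.15,-1],[0,0,0,0,0,0,-1]]'|grep -E 'tcp_pos|^force'
```

```text
tcp_pos: [0.5306, 0.0144, 0.2562]
force: [0.0, 0.5, -2.6]
tcp_pos: [0.5309, 0.0144, 0.2539]
force: [-1.2, -0.6, 3.6]
```

```bash
python3 -m creep '[[0,0,0,0,0,0.2,-1],[0,0,0,0,0,0.2,-1],[0,0,0,0,0,0,-1]]'|grep -E 'tcp_pos|^force' ;python3 -m creep '[[0,0,0,0,0,0.15,-1],[0,0,0,0,0,0.15,-1],[0,0,0,0,0,0,-1]]'|grep -E 'tcp_pos|^force'
```

```text
tcp_pos: [0.5308, 0.0144, 0.2492]
force: [-1.3, -0.8, 1.6]
tcp_pos: [0.5308, 0.0144, 0.2462]
force: [-0.9, -0.4, 2.7]
```

```bash
python3 -m creep '[[0,0,0,0,0,0.07,-1],[0,0,0,0,0,0,-1]]'|grep -E 'tcp_pos|^force' ;python3 -m creep '[[0,0,0,0,0,0.07,-1],[0,0,0,0,0,0,-1]]'|grep -E 'tcp_pos|^force';python3 -m creep '[[0,0,0,0,0,0.05,-1],[0,0,0,0,0,0,-1]]'|grep -E 'tcp_pos|^force|orient'
```

```text
tcp_pos: [0.5308, 0.0144, 0.2457]
force: [-2.1, -0.4, 3.2]
tcp_pos: [0.5308, 0.0145, 0.2454]
force: [-2.3, 0.4, 5.7]
tcp_pos: [0.5308, 0.0145, 0.2454]
orientation: [[0.996, -0.085, -0.002], [-0.085, -0.996, -0.0], [-0.002, 0.0, -1.0]]
force: [-3.3, -0.4, 8.1]
```

```bash
python3 -m creep '[[0,0,0,0,0,0.07,-1],[0,0,0,0,0,0,-1]]'|grep -E 'tcp_pos|^force' ;python3 -m creep '[[0,0,0,0,0,0.07,-1],[0,0,0,0,0,0,-1]]'|grep -E 'tcp_pos|^force|orient'
```

```text
tcp_pos: [0.5309, 0.0146, 0.2453]
force: [-5.1, -0.2, 13.9]
tcp_pos: [0.5309, 0.0146, 0.2453]
orientation: [[0.996, -0.085, -0.002], [-0.085, -0.996, -0.001], [-0.002, 0.001, -1.0]]
force: [-6.1, -0.4, 16.6]
```

```bash
python3 -m creep '[[0,0,0,0,0,-0.15,-1],[0,0,0,0,0,0,-1]]'|grep -E 'tcp_pos|^force' ;python3 -m creep '[[0,0,0,0,0,0,-0.7],[0,0,0,0,0,0,-0.4],[0,0,0,0,0,0,0],[0,0,0,0,0,0,0.6],[0,0,0,0,0,0,1],[0,0,0,0,0,0,1],[0,0,0,0,0,0,1]]'; python3 -m creep '[[0,0,0,0,0,-1,1],[0,0,0,0,0,-3,1],[0,0,0,0,0,-4,1],[0,0,0,0,0,-4,1],[0,0,0,-3,0,-2,1],[0,0,0,-5,2,0,1],[0,0,0,-2,5,0,1],[0,0,0,0,5,0,1]]'; python3 -m creep '[[0,0,0,0,5,0,1],[0,0,0,0,5,0,1],[0,0,0,0,3,0,1],[0,0,0,0,0,0,-1]]'
python3 - <<'E'
from h import *
cap('scene','s4',(175,170,285,260),7)
p,d=cap('top','t4'); 
a=cv2.imread('pics/s4.png')[:, :]; b=cv2.resize(p[175:240,230:318,::-1],None,fx=6,fy=6,interpolation=cv2.INTER_CUBIC)
q=np.vstack([cv2.resize(a[:330,200:600],(480,396)),cv2.resize(b,(528,390))[:204,:480]]) 
c=np.zeros((400,800,3),np.uint8);c[:396,:400]=cv2.resize(a[0:330,180:510],(400,396));c[:290,405:797]=cv2.resize(b,(392,290));cv2.imwrite('pics/v4.png',c)
E
```

```text
tcp_pos: [0.5308, 0.0145, 0.2454]
force: [-4.1, -0.0, 9.4]
time_s: 12.25
tcp_pos: [0.5307, 0.0144, 0.2446]
orientation: [[0.996, -0.085, -0.002], [-0.085, -0.996, 0.0], [-0.002, -0.0, -1.0]]
force: [-0.8, 0.2, 0.8]
grip_width: 0.0854
grasp_force: 0.0
time_s: 13.25
tcp_pos: [0.4194, -0.097, 0.3856]
orientation: [[0.997, -0.082, -0.001], [-0.082, -0.997, -0.001], [-0.001, 0.001, -1.0]]
force: [1.4, -0.1, 0.5]
grip_width: 0.0852
grasp_force: 0.0
time_s: 13.75
tcp_pos: [0.4094, -0.2289, 0.3855]
orientation: [[0.996, -0.09, -0.001], [-0.09, -0.996, -0.001], [-0.001, 0.001, -1.0]]
force: [0.4, 0.9, -0.4]
grip_width: 0.0695
grasp_force: 0.0
```

View pics/v4.png

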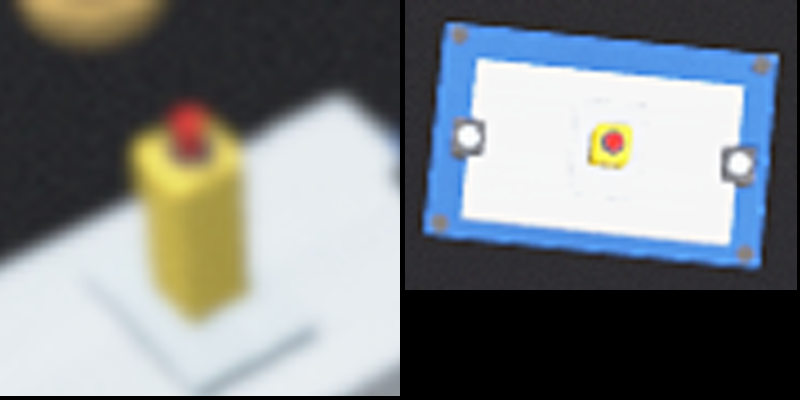

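The gauge stands seated with its foot flat on the block. The red end, from (188,108) to (190,158), stands well above the yellow top. Measuring it by projection and depth.

Run:
```python
from h import *
np.set_printoptions(precision=4,suppress=True)
def proj(n,P):
    c=viewer.calibration(n);K=np.array(c['K']);q=np.array(c['orientation']).T@(np.array(P)-np.array(c['origin']))
    return K[0,2]+K[0,0]*q[0]/-q[2], K[1,2]-K[1,1]*q[1]/-q[2]
for n,f in(('scene','s4'),('top','t4')):
    z=np.load('pics/%s.npz'%f);p=z['p'].astype(int);d=z['d']
    m=(p[...,0]>150)&(p[...,1]<90)&(p[...,2]<100)
    v,u=np.nonzero(m); U,V=proj(n,(.531,.0145,.122)); k=(abs(u-U)<9)&(abs(v-V)<12)
    u,v=u[k],v[k];print(n,'red px',len(u),u.mean(),v.min(),v.mean(),v.max())
    print([w(n,d,a,b)[2].round(4) for a,b in zip(u,v)])
    for h in(.114,.119,.124,.129,.133):print(h,np.array(proj(n,(.531,.0145,h))))
    m=(p[...,0]>150)&(p[...,1]>130)&(p[...,2]<110);v,u=np.nonzero(m);k=(abs(u-U)<15)&(abs(v-V)<40)
    print('yellow rows',v[k].min(),v[k].max(),u[k].mean(),np.median([w(n,d,a,b)[2] for a,b in zip(u[k],v[k])]))
z=np.load('pics/t4.npz')
print('top green',w('top',z['d'],376.3,229.7),'red',w('top',z['d'],376.7,189))
c=cv2.resize(np.load('pics/s4.npz')['p'][170:235,200:265,::-1],(600,600),interpolation=cv2.INTER_CUBIC);cv2.imwrite('pics/s5.png',c)
```

```text
scene red px 11 222.1818181818182 183 184.72727272727272 187
[np.float64(0.127), np.float64(0.1263), np.float64(0.1266), np.float64(0.1279), np.float64(0.1281), np.float64(0.1259), np.float64(0.1269), np.float64(0.126), np.float64(0.1234), np.float64(0.123), np.float64(0.1205)]
0.114 [222.6205 187.6601]
0.119 [222.5224 186.1916]
0.124 [222.4236 184.7107]
0.129 [222.3239 183.2175]
0.133 [222.2435 182.0138]
yellow rows 161 206 220.34444444444443 0.08313974259998891
top red px 7 276.7142857142857 205 206.0 207
[np.float64(0.1258), np.float64(0.1285), np.float64(0.1247), np.float64(0.1261), np.float64(1.3637), np.float64(0.1267), np.float64(0.1303)]
0.114 [275.7016 205.9711]
0.119 [275.8091 205.8162]
0.124 [275.9175 205.66  ]
0.129 [276.0268 205.5026]
0.133 [276.1148 205.3757]
yellow rows 203 211 275.1842105263158 0.1108505364340252
top green [ 0.474  -0.2813  0.0234] red [ 0.5922 -0.2845  0.023 ]
```

View pics/s5.png

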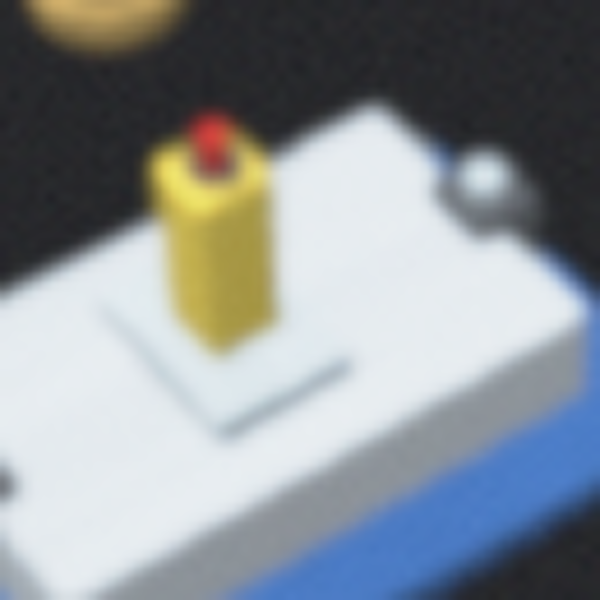

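Red stands about 12.5 mm above the yellow (top at z≈0.1265 against 0.114). By feel, the pin met the floor at TCP 0.2545 and the foot seated at 0.2453. Both put the depth at about 6.5–8 mm, which is shallower than 10 mm, so it's the red button.

```bash
python3 - <<'E'
from h import *
z=np.load('pics/top0.npz');p=z['p'].astype(int);d=z['d']
m=(p[...,0]>170)&(p[...,1]<90)&(p[...,2]<90);v,u=np.nonzero(m);k=(abs(u-376.7)<12)&(abs(v-189)<12)
u,v=u[k],v[k];print(len(u),u.mean(),v.mean(),w('top',d,u.mean(),v.mean(),.025),np.median([w('top',d,a,b)[2] for a,b in zip(u,v)]))
E
python3 -m creep '[[0,0,0,4,1,0,-1],[0,0,0,4,1,0,-1],[0,0,0,4,0,0,-1],[0,0,0,4,0,0,-1],[0,0,0,2,1,3,-1],[0,0,0,0,1,4,-1],[0,0,0,0,0,3,-1],[0,0,0,0,0,0,-1]]' >/dev/null; python3 g.py .592 -.2835 .22 -5
```

```text
78 376.34615384615387 188.69230769230768 [ 0.59286576 -0.28287743  0.025     ] 0.02167964605880235
t 14.85 tcp [ 0.585 -0.279  0.281] force [ 0.621 -0.518  0.358] grip -6.986404685626298e-05 0.0 yaw -4.689099761118164
turn [-0.023  0.049  0.031] shift now cm [0.786 0.461 6.111] after turn [0.736 0.433 6.119]
j [ 28.188  29.403  -8.21   96.679   4.822  54.802 -76.487]
```

```bash
python3 -m creep '[[0,0,0,0.8,0.45,2,-1],[0,0,0,0,0,3,-1],[0,0,0,0,0,2,-1],[0,0,0,0,0,0.8,-1],[0,0,0,0,0,0,-1]]'|grep -E 'tcp_pos|^force' ; python3 -m creep '[[0,0,0,0,0,0.3,-1],[0,0,0,0,0,0.2,-1],[0,0,0,0,0,0,-1]]'|grep -E 'tcp_pos|^force';python3 -m creep '[[0,0,0,0,0,0.2,-1],[0,0,0,0,0,0.2,-1],[0,0,0,0,0,0,-1]]'|grep -E 'tcp_pos|^force'
```

```text
tcp_pos: [0.5936, -0.2861, 0.2066]
force: [0.1, -0.3, 0.0]
tcp_pos: [0.5934, -0.2866, 0.2016]
force: [1.0, 0.1, 1.0]
tcp_pos: [0.5932, -0.2864, 0.197]
force: [-0.6, 0.2, 0.3]
```

```bash
python3 -m creep '[[0,0,0,0,-0.2,0.2,-1],[0,0,0,0,0,0.2,-1],[0,0,0,0,0,0,-1]]'|grep -E 'tcp_pos|^force' ; python3 -m creep '[[0,0,0,0,0,0.15,-1],[0,0,0,0,0,0.1,-1],[0,0,0,0,0,0,-1]]'|grep -E 'tcp_pos|^force';python3 -m creep '[[0,0,0,0,0,0.15,-1],[0,0,0,0,0,0,-1]]'|grep -E 'tcp_pos|^force'
```

```text
tcp_pos: [0.5937, -0.2845, 0.1937]
force: [-1.1, 0.1, 2.5]
tcp_pos: [0.5937, -0.2845, 0.1911]
force: [0.2, 0.2, 4.2]
tcp_pos: [0.5937, -0.2845, 0.1897]
force: [-1.4, 1.0, 4.6]
```

```bash
python3 -m creep '[[0,0,0,0,0,0.1,-1],[0,0,0,0,0,0,-1]]'|grep -E 'tcp_pos|^force' ; python3 -m creep '[[0,0,0,0,0,0.1,-1],[0,0,0,0,0,0,-1]]'|grep -E 'tcp_pos|^force'
```

```text
tcp_pos: [0.5938, -0.2845, 0.1895]
force: [-3.6, 1.4, 8.9]
tcp_pos: [0.5939, -0.2845, 0.1895]
force: [-4.0, 1.9, 12.8]
```

The button is bottomed: force rises with no further travel. Retreating, then a final check.

```bash
python3 -m creep '[[0,0,0,0,0,-0.5,-1],[0,0,0,0,0,-2,-1],[0,0,0,0,0,-4,-1],[0,0,0,0,0,-5,-1],[0,0,0,0,0,-4,-1],[0,0,0,0,0,0,-1],[0,0,0,0,0,0,-1]]'|grep -E 'tcp_pos|^force'
python3 - <<'E'
from h import *
cap('scene','s6',None,1.5)
E
```

```text
tcp_pos: [0.5933, -0.2844, 0.342]
force: [1.2, 0.2, -0.2]
```

View pics/s6.png

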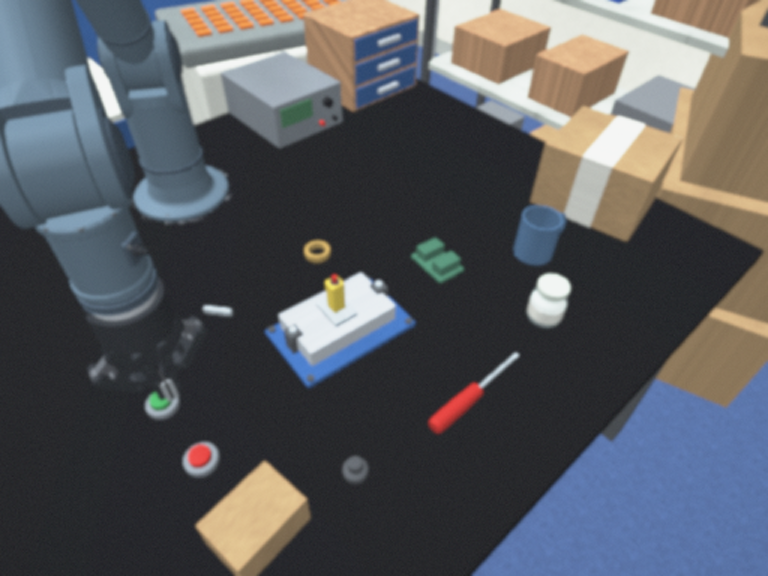

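The gauge stands seated at (335,300), the red button at (200,458) is up again, and nothing else has moved. The gripper is clear and only looks close to the green button because of the viewing angle.

```bash
python3 -c "
from station import ctrl
print(ctrl.sign_off())"
```

```text
the job is handed in; nothing more can be done
None
```

I left the gauge standing seated in the slot, read the depth as about 7–8 mm (shallower than 10 mm), pressed the red button fully and handed the job in; no verdict was shown.

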